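Open the popped centrifuge lid past its safety catch and slacken the rotor screw

ROBOT

A 7-joint arm with a two-finger parallel gripper is mounted at the origin on the work surface. World frame = base frame: x ahead of the robot, y to its left, z up, the work surface at z = 0. Lengths are in mm, angles in rad, forces in N, time in s.
With the tool pointing down it reaches from about 425 to 825 mm from the base axis. Payload 3.6 kg.
Tool frame: the origin (TCP) lies midway between the tips of the shut fingers; the grasp point (between the pads) lies 19 mm behind it (manip.grip_point_offset is the distance from the TCP to the grasp point, in mm); z points along the fingers, y is the line along which they close (so a half turn about z gives the same grasp; the last joint's range is limited). The gripper opens to 93 mm and grips with 3 to 60 N. Pads are 15 mm wide; open, the fingers measure 128 mm over their backs; the gripper's body (75 mm by 188 mm) begins 65 mm behind the grasp point.
Start: joints at [-1.308, 0.615, -0.013, 1.423, 0.008, 1.103, -0.04], TCP at [185.711, 622.875, 218.64] pointing down, gripper open.
Joint ranges: [-3.12, 3.12], [-0.3, 2.06], [-1.34, 1.32], [0.26, 2.42], [-1.36, 4.5], [0.01, 1.98], [-2.84, 2.84]. Speed limits (rad/s): [2.79, 2.79, 3.14, 3.14, 3.14, 3.14, 3.14].

INTERFACE

Orientations are given as a unit quaternion [x, y, z, w].
In Python, from station import monitor, grab_frame, manip gives the robot as it stands.
- The arm moves only by the tool carry_out, never from a script. Its argument "plan" is one flat list of numbers, 5 for each row, row after row: the shift along the tool's x, y, z in cm, then the turn about the tool's z in rad, then the closure in counts, from 0 (fully open) to 255 (shut). In form: [dx, dy, dz, spin, grip, dx, dy, dz, spin, grip, ...]. A call has 1 to 10 rows; each row shifts and turns the commanded pose from where the row before left it, along the tool's axes as they then stand; what a row does not reach is not made up. A row lasts 1/12 s, in which the tool goes at most 41.7 mm and 7.16 degrees, less where a joint would pass 70% of its speed; a pose out of reach is approached as far as the arm can. A call with a gripper value outside its range is refused whole. The fingers move at their own pace and stop on an object; "squeeze" is the grip in N (left out, the last holds). Time passes only in rows, so rows that do not move let the fingers close. It gives the time, the measured TCP pose, the force, the opening and the grip force at its end, in the units of the state.
- monitor.state(): the state, without advancing time (a new reading comes with each control period).
- grab_frame(name): name is "scene" or "top" or "wrist"; returns a dict with "pixels" (400x640x3 uint8, blue, green, red), "z_map" (400x640 float32, mm along the optical axis (not along the pixel's ray), 0 where there is no reading), "fov_y" (degrees; the focal length in pixels is half the picture's height over the tangent of half this angle, whatever the lens; pixels are square), "cx", "cy" (the principal point, pixels), "T" (4x4, takes a point from camera to world coordinates); the wrist camera has in their place "T_tool_cam" (4x4, takes a point from camera to tool coordinates, whose origin is the TCP and whose axes are the flange's). Camera axes: x right, y down, z forward; pixel columns grow to the right and rows downward; lengths in mm; the calibration is good to about 2 mm. A picture is of the moment at which its call begins: read the wrist's pose just before it.
- manip.job_done(): hands the job in; it is judged then, once.
The state is a dict: "time_s": time; "qpos": joint angles; "qd": joint speeds; "tau": joint torques, N m; "eef_pos": TCP position; "tcp_rot": TCP orientation; "contact_force": force on the tool from outside, world axes, zero at the start; "ft_torque": the same for the moment, N m; "finger_gap": finger opening in mm; "grasp_force": force on a finger pad.
Only numpy, scipy, OpenCV 4.12 (cv2) and the standard library are available. Lean on these libraries where they do the work, as an engineer would, in place of code of your own. Each camera call takes 0.05 s, during which the arm holds its last target. There are 200 camera calls.

TASK

The bench centrifuge has been released and its lid has popped up a finger's breadth: reach under the raised front edge, push the sprung safety catch aside while lifting, and swing the lid right back to its open stop. Then take the T-handled hex key from the tube rack, seat it fully in the rotor screw, and only then turn it one flat (a sixth of a turn) counter-clockwise to slacken the rotor; leave the key standing fully home in the screw. Do not force the machine, and leave the carton, the block of tubes and the bottle where they are.

Things in the scene. Friction and masses are not known exactly. Their poses are not given: they have to be found in the camera images.
- centrifuge: White bench centrifuge, 300 mm deep (x) by 240 wide (y), fixed. Origin: on the rotor axis at table level; x from its front (which faces the robot's right) to its rear hinge, y to the left of one standing before its front, z up. Deck 140 mm high with a round bowl, 166 mm dia. Open hand space under the lid's front: console below it at most 85 mm high, out to x = -150; front wall of the body at x = -95.
- lid (a joint): Angle of the lid, rad. 0 = start: popped up on its buffers, sloping up to the front by 0.11 rad. Grows as the front rises, to 1.64: the open stop, 10 degrees past upright. With the catch engaged it rises only 0.03. Spring-balanced, stiff hinge: 2 to 3 N lifts it at the front edge, it stays where it is left, and from about 1.2 it swings slowly by itself to the open stop.
- lid_hinge (a point): Middle of the hinge line of the lid (white, 277 x 240 x 16 mm, 0.6 kg), 130 mm behind the rotor axis, 144 mm above the table. Axes turn with the lid: x in its plane to the rear, y along the hinge, z out of its top.
- lid_edge (a point): Middle of the underside of the lid's front edge, 265 mm from the hinge line, about 169 mm above the table at the start; moves with the lid. The front 20 mm of the lid is a lip 22 mm thick.
- catch (a joint): Swing of the safety catch under the lid, rad: 0 = engaged, sprung there; grows as its lower end is pushed to the machine's +y, up to 0.5. Its foot is clear of the keeper above 0.15; keep it pushed aside until the lid has risen 0.1 rad, when the foot has passed the keeper. 4 to 5 N at mid-lever swings it clear.
- catch_lever (a point): Hidden steel lever, 14 mm (x) by 8 (y), hanging 78 mm down from its pivot on the lid's underside, 29 mm behind the front edge, mid-width. This point: on its -y face 35 mm below the pivot, about 135 mm above the table at the start; push here to +y. Its foot reaches 12 mm to -y under the keeper. Room for fingers on its -y side, above the keeper.
- keeper (a point): Centre of the top of the fixed steel keeper bracket on the front wall, 112 mm above the table: 26 mm (y) by 30 (x), 6 thick, just to the -y side of the lever. The lever's foot lies under it.
- screw (a joint): Turn of the rotor screw, rad, 0 = tight, grows counter-clockwise seen from above, up to 3; starts between 0 and 0.12. Friction 0.10 N m; it stays where it is left. The rotor itself is held by its shaft lock.
- socket_floor (a point): Centre of the floor of the hexagon socket in the rotor screw, on the rotor axis, 74 mm above the table; z up, turns with the screw. Socket 15 mm across flats, 20 deep, one pair of flats facing this point's +x and -x; above it a six-sided lead-in, 9 mm high, widens to 27 mm; mouth 103 mm above the table.
- key: Hex key with T handle, 0.18 to 0.28 kg, standing loose in the rack's middle hole. Origin: centre of the tip; z up the shank. Steel shank 111 mm long, 14 mm across flats (one pair facing its +x and -x), tip tapered to 11 over 3 mm; black cross-bar on top 90 mm long along its y, 16 thick along x, 18 high. In the socket it has about 8 degrees of play each way before it drives.
- key_grip (a point): Centre of the key's cross-bar, 120 mm above the tip; axes as the key's. Grip the bar across its 16 mm, from above.
- key_tip (a point): Centre of the key's tip face.
- rack: White tube rack, 88 x 88 x 55 mm, fixed, with nine holes (17.5 mm dia, 47 deep, 26 apart); origin under its centre. The key stands in the middle hole and lifts straight out.
- carton: Open white carton of test kits, 130 x 210 x 75 mm, its flap up to 155 mm; loose; origin under its centre. Leave alone.
- tube_block: Small white block, 70 x 70 x 50 mm, with three capped tubes standing up to 90 mm; loose; origin under its centre. Leave alone.
- sanitiser: Bottle, 60 mm dia, 160 mm tall; loose; origin under its centre. Leave alone.
Not all that is in view belongs to the job. Of the things like the key, leave any that is pink; of the rest the smaller one is meant.

How it is judged (in metres and radians):
On the way, in this order (a step that is already met when the one before it is completed fails the run):
1. the lid has been opened past its catch and stands at its open stop (value of joint lid above 1.5 rad), for 0.2 s.
2. the key is fully seated in the rotor screw, which is not yet turned (distance between key_tip and socket_floor below 0.005 m and angle between key's own z axis and vertical below 0.12 rad and value of joint screw below 0.35 rad), for 0.2 s.
3. the screw is turned one flat counter-clockwise with the key seated (value of joint screw above 0.7 rad and distance between key_tip and socket_floor below 0.005 m), for 0.2 s.
At the end, for the whole second after the job is handed in: The lid stands at its open stop (joint lid above 1.5 rad); the rotor screw has been turned counter-clockwise (joint screw above 0.7 rad); the hex key stands at rest in the screw, its tip within 5 mm of the socket floor and upright within 7 degrees (all of step 3 and value of joint lid above 1.5 rad and angle between key's own z axis and vertical below 0.12 rad and linear speed of key below 0.03 m/s); the robot touches nothing.
It fails at once if the machine is forced: more than 60 N between the robot and the centrifuge, its lid, catch or screw (contact force between any of the fingers, the arm and centrifuge above 60 N).
It fails at once if the carton, the block of tubes or the bottle is moved more than 30 mm (distance of any of carton, tube_block, sanitiser from where it was at the start of the episode above 0.03 m).
It also fails if it takes over 70 s, if anything falls off the work surface, if the arm or the gripper's body presses on something with over 40 N, if the wrist force passes 120 N, or if a joint passes its speed limit or range.

## Working session

There is one attempt and no reset: what is moved stays moved. The work goes in short steps, Python scripts to look and compute and a tool call to move; the robot and the scene stay as the last step left them, time stands still between calls to the robot, and variables do not carry over. Pictures are saved under pics/ and viewed, at most 10 in all, crops included, and the job is handed in when it is done.

Besides the shell and the picture viewer there is one more tool, called after "Call:" as name(argument=value, ...) on one line, values as JSON. carry_out: Moves the arm, as the interface text tells. Its arguments: {"type":"object","properties":{"plan":{"type":"array"},"squeeze":{"type":"number"}},"required":["plan"]}

```bash
ls; mkdir -p pics; cat > h.py <<'E'
import numpy as np, cv2
from station import monitor, grab_frame, manip
from scipy.spatial.transform import Rotation as R
def cam(f):
    h=f["pixels"].shape[0]; fl=h/2/np.tan(np.radians(f["fov_y"])/2); return fl,f["cx"],f["cy"]
def pts(f,T):
    fl,cx,cy=cam(f); z=f["z_map"]; v,u=np.mgrid[:z.shape[0],:z.shape[1]]
    P=np.stack([(u-cx)/fl*z,(v-cy)/fl*z,z],-1); return P@T[:3,:3].T+T[:3,3]
def tool():
    s=monitor.state(); T=np.eye(4); T[:3,:3]=R.from_quat(s["tcp_rot"]).as_matrix(); T[:3,3]=s["eef_pos"]; return T
E
python3 - <<'E'
from h import *
import pickle
s=monitor.state(); print(s, manip.grip_point_offset)
D={}
for n in("scene","top"):
    f=grab_frame(n); D[n]=f; cv2.imwrite(f"pics/{n}0.png",f["pixels"]); print(n,f["fov_y"],f["cx"],f["cy"],np.round(f["T"],3).tolist())
pickle.dump(D,open("d0.pkl","wb"))
E
```

```text
pics
{'time_s': 0.0, 'qpos': array([-1.30752079,  0.61588862, -0.01260178,  1.42484047,  0.00808866,
        1.10339436, -0.04042649]), 'qd': array([-6.46455520e-05, -1.33920673e-03,  8.07525602e-05, -3.88118425e-04,
        3.56166179e-04, -2.29651243e-03, -2.06866475e-03]), 'tau': array([ 1.19269353e-04, -4.58945382e+01,  2.09286483e-01, -1.65745121e+01,
       -6.10607117e-02,  2.04149057e-02,  2.32711591e-04]), 'eef_pos': array([185.50567882, 622.16800069, 217.52042111]), 'tcp_rot': array([ 1.44370098e-01,  9.89522984e-01, -1.22966364e-03, -1.62949723e-04]), 'contact_force': array([ 0.56056557, -0.11920067,  0.64866222]), 'ft_torque': array([-0.01963696, -0.00304656, -0.03461345]), 'grasp_force': 0.0, 'finger_gap': 92.68138624860933} 18.8
scene 50.02657617329003 325.64375893800354 196.89968352369337 [[0.757, 0.484, -0.438, 1163.691], [0.653, -0.548, 0.523, -676.809], [0.013, -0.683, -0.731, 1028.221], [0.0, 0.0, 0.0, 1.0]]
top 44.91269450205916 312.83618147171956 202.46978361721918 [[-0.021, -0.988, 0.156, 370.593], [-1.0, 0.02, -0.006, 9.649], [0.002, -0.156, -0.988, 1626.825], [0.0, 0.0, 0.0, 1.0]]
```

View pics/scene0.png

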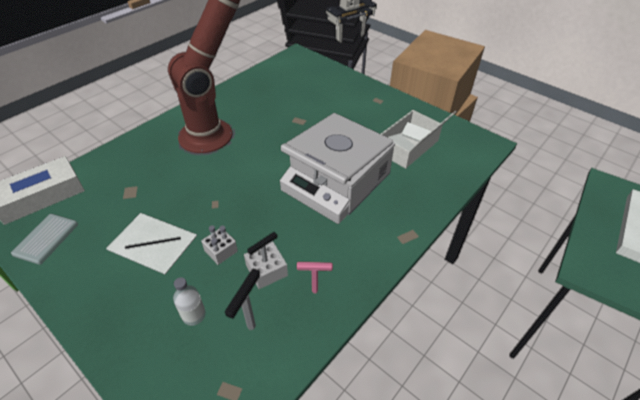

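View pics/top0.png

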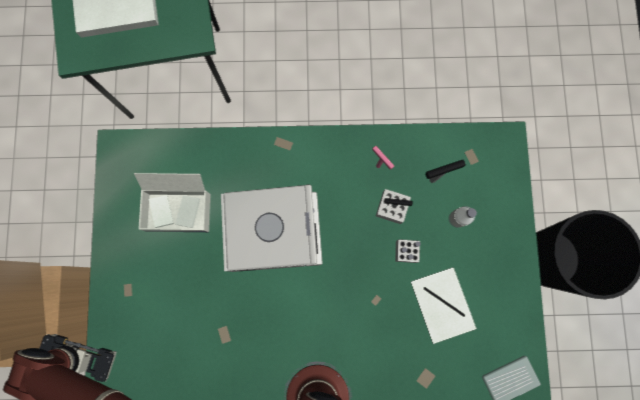

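The scene view shows the centrifuge around (340,165), the rack with the small black-barred key at (265,260), the large black key at (242,293) and the pink one at (314,266). The top view shows the centrifuge at (270,228) with its front facing right, the rack at (395,206) and the key bar at (398,203). The tool can only point straight down, so I'll tilt the key in the grip and use its shank as the prod under the lid.

```bash
python3 - <<'E'
from h import *
import pickle
D=pickle.load(open("d0.pkl","rb"))
f=D["top"];P=pts(f,f["T"]);px=f["pixels"].astype(int)
def rect(m,P,name):
    q=P[m][:,:2].astype(np.float32); r=cv2.minAreaRect(q); print(name,len(q),np.round(r[0],1),np.round(r[1],1),round(r[2],1),"z",np.percentile(P[m][:,2],[5,50,95]).round(1))
u=np.arange(640)[None,:];v=np.arange(400)[:,None]
box=lambda a,b,c,d:(u>a)&(u<b)&(v>c)&(v<d)
z=P[...,2]
rect(box(210,330,175,280)&(z>150)&(z<200),P,"lid")
rect(box(210,330,175,280)&(z>60)&(z<90),P,"console")
m=box(210,314,175,280)&(z>150)&(z<200); q=P[m]; A=np.c_[q[:,:2],np.ones(len(q))]; c=np.linalg.lstsq(A,q[:,2],rcond=None)[0]; print("lid plane",c, np.degrees(np.arctan2(-c[1],-c[0])))
dark=px.sum(2)<140
rect(box(375,420,185,225)&(z>45)&(z<62)&~dark,P,"rack")
rect(box(375,420,185,225)&(z>100),P,"bar")
rect(box(375,420,185,225)&dark&(z>80),P,"bardark")
for n,b in(("tubes",(392,425,232,268)),("bottle",(445,482,200,232)),("carton",(130,212,165,235)),("bigkey",(420,470,150,185)),("pink",(365,400,140,170))):
    rect(box(*b)&(z>25),P,n)
f=D["scene"];P=pts(f,f["T"]);z=P[...,2];dark=f["pixels"].astype(int).sum(2)<150
rect(box(240,285,225,290)&(z>110)&(z<160)&dark,P,"bar scene"); 
w=R.from_quat(monitor.state()["tcp_rot"]).as_matrix(); print(w.round(3))
E
```

```text
lid 6991 [528.4 136.7] [239.8 272.3] 3.1 z [158.5 173.9 188.3]
console 209 [459.8  72.1] [184.3 372.4] 42.8 z [60.3 63.7 78.3]
lid plane [ 5.96966633e-03 -1.13182084e-01  1.85509831e+02] 93.0192061279161
rack 432 [ 604.5 -264. ] [88.6 91.4] 71.0 z [47.  53.5 58.9]
bar 171 [ 511.5 -131.7] [ 67.6 393.4] 35.1 z [123.9 134.8 143.5]
bardark 125 [ 603.9 -264.8] [83.1 14.8] 84.0 z [127.8 135.1 140.8]
tubes 501 [ 435.3 -163.5] [ 80.9 360.7] 7.8 z [39.8 50.  90.6]
bottle 419 [ 457.5 -252.8] [ 58.7 549.8] 24.4 z [ 36.2 106.4 161.6]
carton 2994 [564.3 276.6] [624.2 213.4] 72.9 z [ 29.5  59.3 147. ]
bigkey 366 [ 562.5 -216.1] [ 53.8 590.1] 35.2 z [ 66.9 177.8 184.6]
pink 192 [ 561.3 -131.2] [ 84.6 466.6] 63.8 z [ 57.1 125.6 134. ]
bar scene 205 [ 608.4 -266.8] [87.1 14.2] 82.8 z [125.8 135.9 139.8]
[[-0.958  0.286 -0.001]
 [ 0.286  0.958 -0.002]
 [-0.    -0.002 -1.   ]]
```

Call:
carry_out(plan=[-3.4,-2.2,-0.8,0,0,-3.4,-2.2,-0.8,0,0,-3.4,-2.2,-0.8,0,0,-3.4,-2.2,-0.8,0,0,-3.4,-2.2,-0.8,0,0,-3.4,-2.2,-0.8,0,0,-3.4,-2.2,-0.8,0,0,-3.4,-2.2,-0.8,0,0,-3.4,-2.2,-0.8,0,0,-3.4,-2.2,-0.8,0,0], squeeze=10)

```text
time_s: 0.93
eef_pos: [449.4, 313.0, 298.8]
tcp_rot: [0.144, 0.99, -0.0, -0.0]
contact_force: [-0.1, -0.1, 0.4]
finger_gap: 92.9
grasp_force: 0.0
```

Call:
carry_out(plan=[-2.1,-3.4,0,0,0,-2.1,-3.4,0,0,0,-2.1,-3.4,0,0,0,-2.1,-3.4,0,0,0,-2.1,-3.4,0,0,0,-2.1,-3.4,0,0,0,-2.1,-3.4,0,0,0,-2.1,-3.4,0,0,0,-2.1,-3.4,0,0,0,-2.1,-3.4,0,0,0])

```text
time_s: 1.77
eef_pos: [552.6, -72.7, 298.4]
tcp_rot: [0.144, 0.99, 0.0, -0.0]
contact_force: [1.0, 0.3, -0.6]
finger_gap: 93.1
grasp_force: 0.0
```

Call:
carry_out(plan=[-2.1,-3.4,0,0,0,-2.1,-3.4,0,0,0,-2.1,-3.4,0,0,0,-2.1,-3.4,0,0,0,-2.1,-3.4,0,0,0,0,0,0,0.12,0,0,0,0,0.12,0,0,0,0,0.12,0,0,0,0,0.12,0,0,0,0,0.12,0])

```text
time_s: 2.6
eef_pos: [604.6, -263.7, 297.8]
tcp_rot: [0.433, 0.901, 0.0, -0.001]
contact_force: [-0.4, -0.3, -0.2]
finger_gap: 92.9
grasp_force: 0.0
```

Call:
carry_out(plan=[0,0,0,0.12,0,0,0,0,0.12,0,0,0,0,0.12,0,0,0,0,0.12,0,0,0,0,0.12,0,0,0,0,0.12,0,0,0,0,0.08,0,0,0,0,0,0])

```text
time_s: 3.27
eef_pos: [604.7, -263.4, 297.8]
tcp_rot: [0.748, 0.663, -0.0, -0.001]
contact_force: [-0.1, 0.0, -0.6]
finger_gap: 92.7
grasp_force: 0.0
```

```bash
cat > look.py <<'E'
from h import *
import sys
T=tool(); f=grab_frame("wrist"); cv2.imwrite(f"pics/{sys.argv[1]}.png",f["pixels"])
W=T@f["T_tool_cam"]; P=pts(f,W); z=P[...,2]
np.savez(sys.argv[1],P=P,px=f["pixels"],W=W,fc=cam(f))
E
python3 look.py w1; python3 - <<'E'
from h import *
d=np.load("w1.npz");P=d["P"];px=d["px"].astype(int);z=P[...,2]
T=tool();print(T.round(3).tolist()); print(d["W"].round(2).tolist(),d["fc"])
m=(z>118)&(z<150)&(px.sum(2)<170)
n,l,st,c=cv2.connectedComponentsWithStats(m.astype(np.uint8)); 
for i in range(1,n):
    if st[i,4]>300:
        r=cv2.minAreaRect(P[l==i][:,:2].astype(np.float32)); print(st[i],c[i].round(),[np.round(a,1) for a in r],np.median(P[l==i][:,2]))
E
```

```text
[[0.117, 0.993, -0.001, 604.682], [0.993, -0.117, 0.0, -263.456], [0.0, -0.001, -1.0, 297.941], [0.0, 0.0, 0.0, 1.0]]
[[0.99, -0.11, -0.03, 615.74], [-0.12, -0.95, -0.28, -184.78], [-0.0, 0.28, -0.96, 463.94], [0.0, 0.0, 0.0, 1.0]] [301.20544706 314.32442023 204.58035508]
[310 150  15  78 947] [316. 189.] [array([ 608.8, -264.4]), array([88.4, 15.1]), np.float64(82.5)] 136.72344005695925
```

View pics/w1.png

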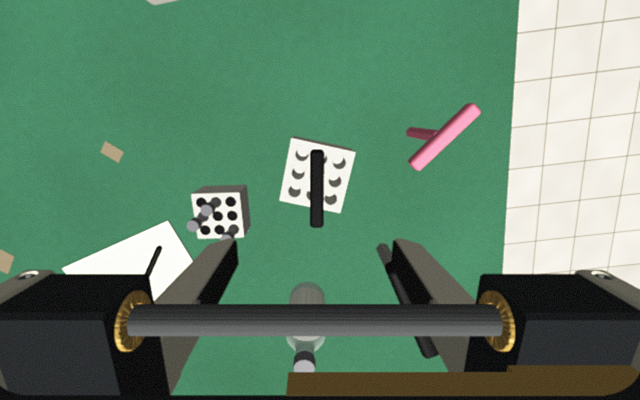

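The wrist view shows the key bar at (316,189) in line with the tool. The pink key is off to the right at (445,137) and the tube block is at left (218,212). I'll descend and grip.

Call:
carry_out(plan=[-0.1,0.3,3.6,0,0,0,0,3.6,0,0,0,0,3.6,0,0,0,0,3.0,0,0,0,0,3.0,0,0,0,0,2.1,0,0,0,0,0,0,255,0,0,0,0,255,0,0,0,0,255,0,0,0,0,255], squeeze=15)

```text
time_s: 4.15
eef_pos: [608.9, -266.1, 112.0]
tcp_rot: [0.748, 0.664, 0.001, 0.002]
contact_force: [0.2, 0.4, 1.0]
finger_gap: 70.9
grasp_force: 0.0
```

Call:
carry_out(plan=[0,0,0,0,255,0,0,0,0,255,0,0,0,0,255,0,0,0,0,255])

```text
time_s: 4.48
eef_pos: [607.9, -265.2, 110.2]
tcp_rot: [0.748, 0.664, 0.0, 0.0]
contact_force: [-0.9, -0.6, 0.3]
finger_gap: 44.5
grasp_force: 0.0
```

Call:
carry_out(plan=[0,0,0,0,255,0,0,0,0,255,0,0,0,0,255,0,0,0,0,255,0,0,0,0,255,0,0,0,0,255,0,0,0,0,255,0,0,0,0,255])

```text
time_s: 5.15
eef_pos: [607.5, -265.2, 109.6]
tcp_rot: [0.748, 0.664, -0.0, -0.0]
contact_force: [0.3, -0.9, 0.0]
finger_gap: 15.5
grasp_force: 15.0
```

Call:
carry_out(plan=[0,0,-1.4,0,255,0,0,-1.4,0,255,0,0,-1.3,0,255,0,0,0,0.12,255,0,0,0,0.12,255,0,0,0,0.12,255,0,0,0,0.04,255,0,0,0,0,255])

```text
time_s: 5.82
eef_pos: [609.2, -265.4, 153.1]
tcp_rot: [0.865, 0.502, 0.001, 0.002]
contact_force: [-1.3, 1.0, 7.9]
finger_gap: 15.5
grasp_force: 15.0
```

```bash
python3 - <<'E'
from h import *
f=grab_frame("scene"); s=monitor.state(); print(s["eef_pos"],s["contact_force"],s["ft_torque"],s["grasp_force"])
cv2.imwrite("pics/s2.png",cv2.resize(f["pixels"][190:340,180:380],None,fx=4,fy=4)[:600])
E
```

```text
[ 609.2414864  -265.39985332  153.14777873] [-0.77314666  1.28612699  8.43346539] [ 0.28778644  0.26482363 -0.00176205] 15.001067519187927
```

View pics/s2.png

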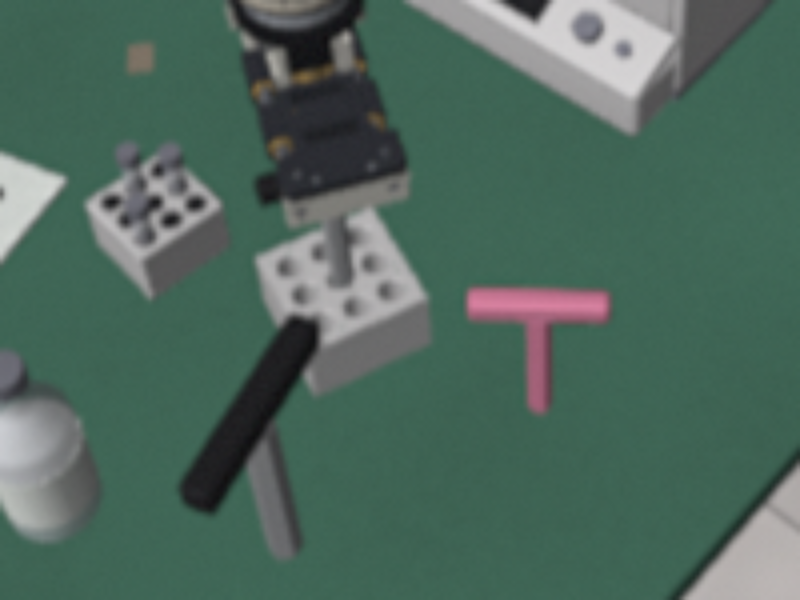

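The crop shows the key's shank at (340,265), still in the rack's middle hole and held by the gripper. There is an unexplained 8 N upward force, so I'll lift clear and check it.

Call:
carry_out(plan=[0,0,-1,0,255,0,0,-1,0,255,0,0,0,0,255])

```text
time_s: 6.12
eef_pos: [608.6, -266.0, 172.8]
tcp_rot: [0.865, 0.502, 0.001, 0.002]
contact_force: [0.0, -1.1, -2.3]
finger_gap: 15.9
grasp_force: 15.0
```

```bash
python3 - <<'E'
from h import *
f=grab_frame("scene"); s=monitor.state(); print(s["eef_pos"],s["contact_force"],s["ft_torque"],s["grasp_force"],s["qpos"].round(3),s["tau"].round(2))
P=pts(f,f["T"]);z=P[...,2];px=f["pixels"].astype(int)
m=np.zeros(z.shape,bool);m[230:285,245:290]=1
for zz in range(60,160,6):
    k=m&(abs(z-zz)<3)&(np.hypot(P[...,0]-607,P[...,1]+265)<40); print(zz,k.sum(),P[k].mean(0).round(1) if k.sum() else "")
E
```

```text
[ 608.20073903 -265.77360272  171.83183756] [-0.41338383 -0.04920529 -3.12192354] [-0.06130745  0.07399929 -0.03751556] 14.999711662530899 [ 0.05   0.747  0.619  1.454 -0.462  1.086  0.239] [-2.500e-01 -4.842e+01  7.910e+00 -1.556e+01 -6.000e-02  9.000e-02
 -1.000e-02]
60 76 [ 609.5 -265.7   58.2]
66 1 [ 605.9 -303.3   63. ]
72 0 
78 8 [ 611.8 -270.3   78.7]
84 8 [ 611.5 -270.3   84.2]
90 7 [ 611.4 -270.1   89.7]
96 10 [ 611.9 -268.7   95.5]
102 8 [ 611.3 -268.3  101.7]
108 8 [ 611.8 -270.2  108.5]
114 9 [ 610.8 -270.9  114.1]
120 8 [ 612.2 -269.   120.4]
126 9 [ 611.9 -268.6  127.2]
132 7 [ 612.6 -269.   131.4]
138 10 [ 612.5 -269.5  138.4]
144 10 [ 612.  -269.5  144.8]
150 6 [ 611.8 -270.1  150.1]
156 5 [ 613.6 -271.4  155.6]
```

Call:
carry_out(plan=[0,0,1.1,0,255,0,0,1.1,0,255,-1.3,0,0,0,255,-1.3,0,0.1,0,255,-1.2,0,0.3,0,255,-1.1,0,0.3,0,255,-1.1,0,0.5,0,255,-1.0,0,0.6,0,255,-1.0,0,0.7,0,255,-0.9,0,0.8,0,255], squeeze=6)

```text
time_s: 7.0
eef_pos: [562.9, -343.9, 115.4]
tcp_rot: [0.865, 0.502, 0.0, 0.0]
contact_force: [-0.3, 1.4, -0.7]
finger_gap: 16.2
grasp_force: 6.0
```

```bash
python3 - <<'E'
from h import *
f=grab_frame("scene"); s=monitor.state(); print(s["eef_pos"],s["contact_force"],s["ft_torque"],s["grasp_force"])
cv2.imwrite("pics/s3.png",cv2.resize(f["pixels"][190:340,180:380],None,fx=4,fy=4)[:600])
E
```

```text
[ 560.56748746 -345.41492765  113.56964894] [-0.12641987 -0.6730647  -2.32753586] [-0.0853626   0.02870073 -0.0458459 ] 5.997486636042595
```

View pics/s3.png

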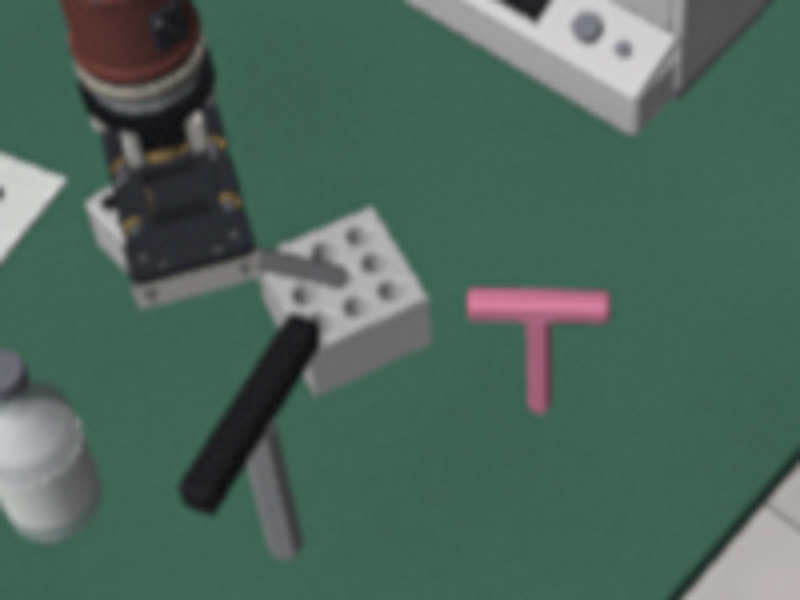

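The crop shows the key leaning in the grip, with its tip in the hole at (340,275). I'll tighten, withdraw along the shank and lift.

Call:
carry_out(plan=[0,0,0,0,255,0,0,0,0,255,0,0,0,0,255,0,0,0,0,255,-0.8,0,-0.8,0,255,-1,0,-1.2,0,255,0,0,-2,0,255,0,0,-3,0,255,0,0,-3,0,255,0,0,-2,0,255], squeeze=55)

```text
time_s: 7.88
eef_pos: [554.3, -360.9, 240.7]
tcp_rot: [0.865, 0.501, 0.0, 0.003]
contact_force: [-0.2, -0.2, -0.9]
finger_gap: 15.5
grasp_force: 55.0
```

Call:
carry_out(plan=[0,0,0,-0.12,255,0,0,0,-0.12,255,0,0,0,-0.12,255,0,0,0,-0.12,255,0,0,0,-0.1,255,0,0,0,0,255,0,0,0,0,255])

```text
time_s: 8.47
eef_pos: [553.9, -359.7, 237.1]
tcp_rot: [0.687, 0.727, -0.0, 0.001]
contact_force: [-0.1, 0.4, -0.8]
finger_gap: 15.7
grasp_force: 55.0
```

```bash
cat > keypose.py <<'E'
from h import *
def key():
    T=tool(); g=T[:3,3]-18.8*T[:3,2]; f=grab_frame("scene"); P=pts(f,f["T"]); px=f["pixels"].astype(int)
    L=(P-g)@T[:3,:3]   # tool axes, about grasp point
    m=(abs(L[...,1])<16)&(L[...,0]>12)&(L[...,0]<130)&(L[...,2]>-10)&(L[...,2]<130)&(P[...,2]>62)&(px.max(2)-px.min(2)<30)
    q=L[m]; 
    if len(q)<10: print("few",len(q)); return
    c=q.mean(0); d=np.linalg.svd(q-c)[2][0]; d*=np.sign(d[2]); t=(q-c)@d
    tip=c+d*t.max(); print(len(q),"dir",d.round(3),"slope below horiz deg",np.degrees(np.arcsin(d[2])).round(1),"at x=60:",(c+d*(60-c[0])/d[0]).round(1),"tip",tip.round(1)); 
    s=monitor.state(); print(s["eef_pos"].round(1),T[:3,0].round(3),s["contact_force"].round(1),s["ft_torque"].round(2),s["time_s"])
    return T,tip
if __name__=="__main__": key()
E
python3 keypose.py
```

```text
57 dir [ 0.819 -0.048  0.572] slope below horiz deg 34.9 at x=60: [60.   5.9 46.8] tip [95.4  3.8 71.5]
[ 554.1 -359.3  236.8] [-0.057  0.998 -0.002] [-0.4  0.6 -2.7] [-0.19  0.02 -0.04] 8.5167
```

Call:
carry_out(plan=[3.9,0.4,0,0,255,3.9,0.4,0,0,255,3.9,0.4,0,0,255,3.9,0.4,0,0,255,3.9,0.4,0,0,255,3.9,0.4,0,0,255,0,0,3,0,255,0,0,3,0,255,0,0,0,0,255,0,0,0,0,255])

```text
time_s: 9.35
eef_pos: [563.4, -123.3, 175.1]
tcp_rot: [0.686, 0.728, -0.001, -0.001]
contact_force: [0.4, -0.2, -1.9]
finger_gap: 15.5
grasp_force: 55.0
```

```bash
python3 keypose.py; python3 - <<'E'
from h import *
f=grab_frame("scene"); P=pts(f,f["T"]); z=P[...,2]
O=np.array([528.6,132.2]);xm=np.array([-.052,.9986]);ym=np.array([-.9986,-.052])
q=P[...,:2]-O; X=q@xm; Y=q@ym
m=(X>-175)&(X<-85)&(abs(Y)<60)&(z>60)&(z<160)
for a in range(-60,60,8):
    k=m&(abs(Y-a)<4)&(z>95)&(z<150); print(a,k.sum(), (round(X[k].mean(),1),round(z[k].min(),1),round(z[k].max(),1)) if k.sum() else "")
e=(abs(Y)<110)&(z>150)&(X<-100)&(X>-150); print("front edge X",np.percentile(X[e],[1,5]), "zmax",np.percentile(z[e],[5,99]))
e=(X>-135)&(X<140)&(z>120)&(abs(Y)<140)
print("Y ext",np.percentile(Y[e],[.3,1,99,99.7]))
cv2.imwrite("pics/s4.png",cv2.resize(f["pixels"][120:270,230:430],None,fx=4,fy=4))
E
```

```text
76 dir [ 0.629 -0.02   0.777] slope below horiz deg 51.0 at x=60: [60.   3.2 44.8] tip [127.5   1.1 128.3]
[ 564.7 -124.3  176.7] [-0.059  0.998 -0.   ] [ 0.5 -0.  -2.1] [-0.15 -0.02 -0.03] 9.4
-60 11 (np.float64(-94.0), np.float64(95.1), np.float64(124.7))
-52 14 (np.float64(-93.7), np.float64(96.4), np.float64(124.9))
-44 13 (np.float64(-94.2), np.float64(100.4), np.float64(128.9))
-36 27 (np.float64(-97.9), np.float64(96.1), np.float64(125.6))
-28 40 (np.float64(-121.5), np.float64(98.7), np.float64(132.4))
-20 28 (np.float64(-109.0), np.float64(97.5), np.float64(126.1))
-12 19 (np.float64(-105.5), np.float64(96.7), np.float64(124.1))
-4 4 (np.float64(-106.6), np.float64(95.3), np.float64(120.2))
4 0 
12 0 
20 0 
28 0 
36 0 
44 0 
52 0 
front edge X [-134.18272902 -132.85158988] zmax [177.56468668 194.21648531]
Y ext [-122.24250642 -121.60229322  111.41195482  115.369077  ]
```

View pics/s4.png

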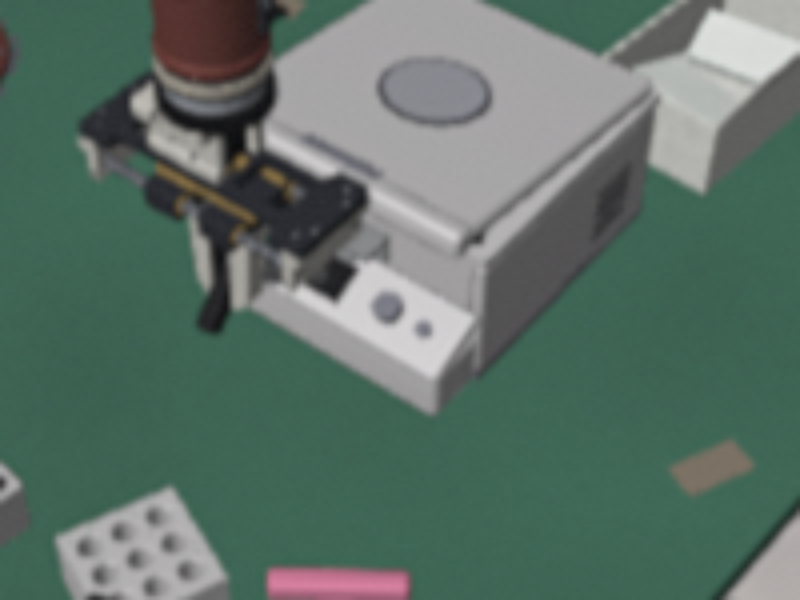

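The crop shows the gripper in front of the machine at (230,190), with its key pointing into the hand space, the grey keeper at (370,245) and the console to the lower right. I'll advance under the lid.

Call:
carry_out(plan=[1,0,0,0,255,1,0,0,0,255,1,0,0,0,255,1,0,0,0,255,0.6,0,0,0,255,0.5,0,0,0,255,0.5,0,0,0,255,0.4,0,0,0,255,0,0,0,0,255])

```text
time_s: 10.2
eef_pos: [560.6, -62.0, 175.6]
tcp_rot: [0.685, 0.729, 0.0, -0.0]
contact_force: [-0.4, -0.0, -1.8]
finger_gap: 15.7
grasp_force: 55.0
```

Call:
carry_out(plan=[0,-0.4,0,0,255,0,-0.4,0,0,255,0,-0.3,0,0,255,0,0,0,0,255,0,0,0,0,255])

```text
time_s: 10.62
eef_pos: [550.3, -64.5, 176.0]
tcp_rot: [0.686, 0.728, 0.0, 0.001]
contact_force: [2.2, 0.0, -2.9]
finger_gap: 15.7
grasp_force: 55.0
```

Call:
carry_out(plan=[0,-0.3,0,0,255,0,-0.3,0,0,255,0,-0.3,0,0,255,0,0,0,0,255,0,0,0,0,255])

```text
time_s: 11.03
eef_pos: [541.7, -64.9, 176.2]
tcp_rot: [0.685, 0.728, 0.001, 0.001]
contact_force: [4.5, -0.7, -2.6]
finger_gap: 15.7
grasp_force: 55.1
```

Call:
carry_out(plan=[0,-0.3,0,0,255,0,0,-0.5,0,255,0,0,-0.5,0,255,0,0,-0.5,0,255,0,0,0,0,255])

```text
time_s: 11.45
eef_pos: [539.1, -65.2, 192.0]
tcp_rot: [0.685, 0.728, 0.001, 0.002]
contact_force: [5.9, -1.7, -2.3]
finger_gap: 15.6
grasp_force: 55.1
```

Call:
carry_out(plan=[0,0,-0.4,0,255,0,0,-0.4,0,255,0,0,0,0,255])

```text
time_s: 11.7
eef_pos: [538.8, -64.9, 199.6]
tcp_rot: [0.685, 0.728, 0.001, 0.001]
contact_force: [4.5, -0.4, -3.4]
finger_gap: 15.7
grasp_force: 55.1
```

Call:
carry_out(plan=[0,0,-0.4,0,255,0,0,-0.4,0,255,0,0,0,0,255])

```text
time_s: 11.95
eef_pos: [538.7, -64.6, 207.4]
tcp_rot: [0.685, 0.728, 0.001, 0.001]
contact_force: [4.6, -1.4, -3.0]
finger_gap: 15.6
grasp_force: 55.1
```

```bash
cat > lid.py <<'E'
from h import *
f=grab_frame("scene"); P=pts(f,f["T"]); z=P[...,2]
O=np.array([528.6,132.2]);xm=np.array([-.052,.9986]);ym=np.array([-.9986,-.052])
q=P[...,:2]-O; X=q@xm; Y=q@ym
e=(Y<-60)&(Y>-112)&(z>152)&(X<100)&(X>-140); 
c=np.polyfit(X[e],z[e],1) if e.sum()>30 else 0; print("lid angle",np.arctan(-c[0])-0.11,e.sum())
E
python3 lid.py; python3 keypose.py
```

```text
lid angle 0.09229699748583493 779
196 dir [ 0.587 -0.05   0.808] slope below horiz deg 53.9 at x=60: [60.   4.1 49.8] tip [113.3  -0.4 123.3]
[538.7 -64.7 207.2] [-0.061  0.998 -0.   ] [ 6.  -0.9 -3.4] [-0.43 -1.4  -0.48] 12.05
```

Call:
carry_out(plan=[0,0,-0.6,0,255,0,0,-0.7,0,255,0,0,-0.7,0,255,0,0,-0.7,0,255,0,0,0,0,255])

```text
time_s: 12.47
eef_pos: [538.7, -63.3, 234.7]
tcp_rot: [0.685, 0.729, 0.002, 0.0]
contact_force: [5.4, 0.8, -3.1]
finger_gap: 15.5
grasp_force: 55.1
```

```bash
python3 lid.py; python3 keypose.py
```

```text
lid angle 0.1841310347449428 649
172 dir [ 0.544 -0.068  0.836] slope below horiz deg 56.8 at x=60: [60.   2.9 49.8] tip [108.4  -3.2 124.3]
[538.6 -63.4 234.2] [-0.062  0.998  0.002] [ 5.6  1.3 -1.8] [ 0.   -1.45 -0.43] 12.5667
```

Call:
carry_out(plan=[0,0.5,0,0,255,0,0.5,0,0,255,0.5,0,-1.2,0,255,0.5,0,-1.2,0,255,0.6,0,-1.2,0,255,0.6,0,-1.2,0,255,0.7,0,-1.1,0,255,0.7,0,-1.1,0,255,0.8,0,-1,0,255,0.8,0,-1,0,255])

```text
time_s: 13.4
eef_pos: [546.5, -14.7, 324.5]
tcp_rot: [0.686, 0.727, -0.0, 0.004]
contact_force: [7.5, -2.4, -3.1]
finger_gap: 15.7
grasp_force: 55.2
```

```bash
python3 lid.py; python3 keypose.py
```

```text
lid angle 0.7663555138664805 435
247 dir [-0.192 -0.138  0.972] slope below horiz deg 76.3 at x=60: [60.  -1.8 67.3] tip [ 50.  -9. 118.]
[547.2 -12.4 325.8] [-0.061  0.998 -0.003] [ 6.1 -0.8 -0.7] [-0.33 -1.61 -0.47] 13.5
```

Call:
carry_out(plan=[1,0.2,-0.8,0,255,1,0.2,-0.8,0,255,1,0.2,-0.7,0,255,1,0,-0.6,0,255,1.2,0,-0.5,0,255,1.2,0,-0.5,0,255,1.2,0,-0.3,0,255,1.2,0,-0.3,0,255,0,0,0,0,255])

```text
time_s: 14.25
eef_pos: [544.5, 82.1, 368.7]
tcp_rot: [0.683, 0.731, 0.002, -0.002]
contact_force: [0.6, 1.1, -1.6]
finger_gap: 15.5
grasp_force: 55.0
```

```bash
python3 lid.py; python3 keypose.py
```

```text
lid angle 0.8310247826872503 1156
355 dir [0.605 0.046 0.795] slope below horiz deg 52.7 at x=60: [60.  -1.2 33.5] tip [129.6   4.  125. ]
[544.5  79.  368.2] [-0.067  0.998  0.004] [ 1.  -0.  -2.5] [-0.06 -0.14 -0.06] 14.35
```

```bash
cat > lid2.py <<'E'
from h import *
for n in("scene","top"):
    f=grab_frame(n); P=pts(f,f["T"]); z=P[...,2]
    O=np.array([528.6,132.2]);xm=np.array([-.052,.9986]);ym=np.array([-.9986,-.052])
    q=P[...,:2]-O; X=q@xm; Y=q@ym
    for s in(-1,1):
      e=(s*Y>60)&(s*Y<118)&(z>200)&(z<430)&(X<230)&(X>60)
      if e.sum()>20: c=np.polyfit(z[e],X[e],1); print(n,s,"theta",np.pi/2+np.arctan(c[0]),e.sum(),"zmax",z[e].max(),X[e][z[e].argmax()])
E
python3 lid2.py
```

```text
scene -1 theta 1.115905057921825 268 zmax 296.2864735377515 62.2030960908212
scene 1 theta 1.153429348559963 27 zmax 290.97772512029394 61.95533052274812
top -1 theta 1.1285001129533532 290 zmax 331.1514499783598 60.11082925450832
top 1 theta 1.1239176389104921 314 zmax 328.9792906695766 61.20401381556325
```

Call:
carry_out(plan=[1,0,-0.2,0,255,1,0,-0.2,0,255,1,0,-0.2,0,255,1,0,-0.2,0,255,1,0,-0.2,0,255,1,0,0,0,255,1,0,0,0,255,0,0,0,0,255])

```text
time_s: 15.12
eef_pos: [541.4, 146.6, 380.9]
tcp_rot: [0.684, 0.729, 0.0, 0.002]
contact_force: [-1.4, -3.1, 3.7]
finger_gap: 15.9
grasp_force: 55.0
```

```bash
sed -i 's/X>60)/X>20)/' lid2.py; python3 lid2.py; python3 keypose.py
```

```text
scene -1 theta 1.4712477290907136 1085 zmax 411.233894422081 109.37460305225436
scene 1 theta 1.4626793356183834 469 zmax 398.8956548578607 98.62999482229992
top 1 theta 1.2057143947693694 160 zmax 412.16839652717954 111.50444401820052
389 dir [0.232 0.043 0.972] slope below horiz deg 76.3 at x=60: [ 60.   -3.8 -44.6] tip [101.8   4.  130.1]
[541.4 145.7 380.5] [-0.062  0.998 -0.002] [-0.7 -2.9  4.9] [-1.2   0.32  0.05] 15.2667
```

Call:
carry_out(plan=[-1.5,0,0,0,255,-2,0,0,0,255,-2,0,0,0,255,-2,0,0,0,255,-2,0,0,0,255,-1,0,0,0,255,0,0,0,0,255,0,0,0,0,255,0,0,0,0,255,0,0,0,0,255])

```text
time_s: 16.1
eef_pos: [547.2, 42.8, 378.2]
tcp_rot: [0.684, 0.729, -0.0, -0.0]
contact_force: [0.6, 0.0, -2.4]
finger_gap: 15.5
grasp_force: 55.0
```

Call:
carry_out(plan=[0,0,0,0,255,0,0,0,0,255,0,0,0,0,255,0,0,0,0,255,0,0,0,0,255,0,0,0,0,255,0,0,0,0,255,0,0,0,0,255,0,0,0,0,255,0,0,0,0,255])

```text
time_s: 16.93
eef_pos: [547.2, 41.2, 378.7]
tcp_rot: [0.685, 0.728, -0.0, -0.0]
contact_force: [-0.1, -0.8, -1.9]
finger_gap: 16.1
grasp_force: 55.0
```

```bash
python3 lid2.py; python3 keypose.py; python3 - <<'E'
from h import *
f=grab_frame("scene"); cv2.imwrite("pics/s5.png",f["pixels"])
E
```

```text
scene -1 theta 1.1808602970171547 765 zmax 395.2356503385738 34.28096551782556
scene 1 theta 1.1424468267438916 50 zmax 324.27323875995216 52.62439969167303
top -1 theta 1.1246794465051588 544 zmax 396.2141275719141 37.11174920828294
top 1 theta 1.124100289679647 598 zmax 397.47931046660983 35.35163630905535
185 dir [-0.998  0.043  0.046] slope below horiz deg 2.6 at x=60: [60.   0.4 49.5] tip [28.1  1.8 51. ]
[547.3  41.2 378.6] [-0.061  0.998 -0.   ] [ 0.1  0.5 -2.2] [-0.18  0.03  0.02] 17.0833
```

View pics/s5.png

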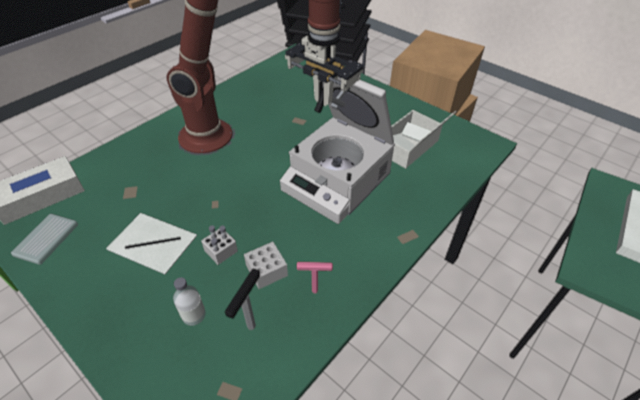

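The lid stands half open, with its top edge at about (375,90), and the gripper at (325,75) is in front of it. I need a closer look at how the key lies.

```bash
python3 - <<'E'
from h import *
f=grab_frame("scene"); a=cv2.resize(f["pixels"][40:160,270:400],None,fx=3.2,fy=4.0)[:480]
w=grab_frame("wrist")["pixels"]; b=cv2.resize(w,(384,240))
im=np.zeros((480,800,3),np.uint8); im[:a.shape[0],:a.shape[1]]=a; im[:240,416:]=b
t=grab_frame("top")["pixels"][180:290,205:335]; im[240:,416:]=cv2.resize(t,(384,240)); cv2.imwrite("pics/s6.png",im)
E
```

```text
(no output)
```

View pics/s6.png

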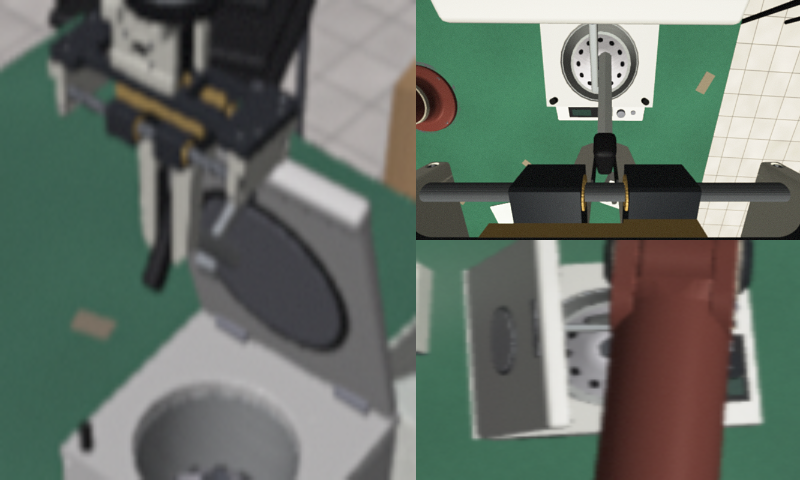

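The combined view shows the key still held, with its shank at (605,100) pointing forward and down beside the white lever at (593,60). The lever's foot probably hooked the hand as I retreated and dragged the lid back. I'll shift sideways away from the lever and push again.

Call:
carry_out(plan=[0,2,0,0,255,0,2,0,0,255,0,2,0,0,255,2,0,0,0,255,2,0,0,0,255,1.5,0,0,0,255,1,0,0,0,255,1,0,0,0,255,1,0,0,0,255,1,0,0,0,255])

```text
time_s: 18.12
eef_pos: [601.2, 139.8, 378.9]
tcp_rot: [0.686, 0.728, -0.0, 0.0]
contact_force: [-0.2, -0.3, -2.4]
finger_gap: 15.7
grasp_force: 55.0
```

Call:
carry_out(plan=[1,0,0,0,255,1,0,0,0,255,1,0,0,0,255,0,0,0,0,255,0,0,0,0,255,0,0,0,0,255,0,0,0,0,255,0,0,0,0,255,0,0,0,0,255])

```text
time_s: 18.87
eef_pos: [599.6, 169.0, 378.7]
tcp_rot: [0.686, 0.728, -0.0, 0.0]
contact_force: [0.6, -0.6, -1.5]
finger_gap: 15.8
grasp_force: 55.0
```

```bash
sed -i 's/X<230/X<260/' lid2.py; python3 lid2.py; python3 keypose.py
```

```text
scene -1 theta 1.196618399640367 1319 zmax 429.9696339261975 26.041592876097305
scene 1 theta 1.7538981131844285 746 zmax 405.2711741476205 186.77646370821688
top -1 theta 1.8085597709144423 481 zmax 408.35717681179426 178.12552999258014
top 1 theta 1.793639163628531 623 zmax 408.6434651251493 177.4283242350567
253 dir [ 0.698 -0.038  0.715] slope below horiz deg 45.7 at x=60: [60.   3.8 37.4] tip [134.4  -0.3 113.7]
[599.6 169.3 378.7] [-0.06   0.998 -0.   ] [ 1.   0.1 -3.1] [-0.15  0.1   0.04] 19.0167
```

The lid is at its open stop (plane angle about 1.75). I'll retreat, go lower, then loosen the grip so that gravity swings the key upright.

Call:
carry_out(plan=[-1.5,0,0,0,255,-2,0,0,0,255,-3,0,0,0,255,-3,0,0,0,255,-2,0,0,0,255,-0.5,0,3,0,255,0,0,3,0,255,0,0,3,0,255,0,0,2,0,255,0,0,0,0,255])

```text
time_s: 19.85
eef_pos: [603.5, 48.8, 263.8]
tcp_rot: [0.686, 0.728, -0.004, -0.003]
contact_force: [-0.1, -0.1, -2.6]
finger_gap: 15.7
grasp_force: 55.0
```

Call:
carry_out(plan=[0,0,0,0,255,0,0,0,0,255,0,0,0,0,255,0,0,0,0,255,0,0,0,0,255,0,0,0,0,255], squeeze=5)

```text
time_s: 20.35
eef_pos: [607.2, 49.9, 269.5]
tcp_rot: [0.685, 0.728, 0.001, 0.0]
contact_force: [0.0, 0.8, -2.0]
finger_gap: 15.8
grasp_force: 5.0
```

```bash
python3 keypose.py; python3 look.py w7; python3 - <<'E'
from h import *
d=np.load("w7.npz"); P=d["P"]; T=tool(); g=T[:3,3]-18.8*T[:3,2]; L=(P-g)@T[:3,:3]
m=(abs(L[...,1])<14)&(abs(L[...,0])<140)&(L[...,2]>-60)&(L[...,2]<140)
q=L[m]; print(len(q)); 
for a in range(-50,140,10):
    k=q[abs(q[:,2]-a)<5]; 
    if len(k): print(a,len(k),k.mean(0).round(1),k[:,0].max().round(1))
print(monitor.state()["qpos"].round(2))
E
```

```text
13 dir [0.903 0.354 0.244] slope below horiz deg 14.1 at x=60: [60.  12.5 11.8] tip [45.9  7.   8. ]
[607.   50.  269.2] [-0.061  0.998  0.   ] [-0.4 -0.6 -2.4] [-0.09  0.08 -0.01] 20.4
5622
-50 100 [ -0.9   1.  -49.6] 10.4
-40 330 [  8.7   1.1 -39.7] 10.3
-30 372 [  7.7   0.  -30. ] 10.2
-20 347 [  7.3  -1.3 -20. ] 10.2
-10 314 [ 5.4 -1.1 -9.6] 10.2
0 3835 [15.4  1.5 -0.9] 48.3
10 196 [19.6 -1.4  9.8] 48.2
20 49 [13.8 -1.5 16.5] 47.3
[-0.42  0.54  0.5   1.49 -0.27  1.18  0.19]
```

```bash
python3 - <<'E'
from h import *
d=np.load("w7.npz"); P=d["P"]; T=tool(); g=T[:3,3]-18.8*T[:3,2]; L=(P-g)@T[:3,:3]
m=(abs(L[...,1])<6)&(L[...,0]>14)&(L[...,0]<44)&(abs(L[...,2])<25)
q=L[m]; c=np.polyfit(q[:,0],q[:,2],1); print(c, np.percentile(q[:,2],[5,50,95])); 
for a in range(10,56,4):
    k=L[(abs(L[...,1])<5)&(abs(L[...,0]-a)<2)&(abs(L[...,2])<40)]; print(a,len(k),np.median(k[:,2]).round(1) if len(k) else "")
f=grab_frame("scene");P=pts(f,f["T"]);L=(P-g)@T[:3,:3]
for a in range(-20,140,10):
    k=L[(abs(L[...,1])<14)&(abs(L[...,0])<60)&(abs(L[...,2]-a)<5)]
    if len(k): print("s",a,len(k),k.mean(0).round(1),k[:,0].min().round(1),k[:,0].max().round(1))
E
```

```text
[ 0.08339978 -2.50944919] [-1.81511725 -0.12226957  1.91246608]
10 135 -1.9
14 141 -1.5
18 137 -1.1
22 138 -0.8
26 146 -0.6
30 138 -0.1
34 149 0.1
38 152 0.5
42 149 0.8
46 215 2.3
50 14 4.9
54 0 
s -20 19 [ -4.5  -5.4 -20.4] -10.7 6.3
s -10 39 [-15.3  -2.3  -8.1] -41.5 5.8
s 0 84 [-16.9   1.3  -1.6] -43.5 41.1
s 10 29 [-7.9  5.6  8.4] -44.0 49.9
s 20 7 [-6.1  4.8 20.9] -9.1 -2.7
s 30 16 [-4.9  1.9 30.5] -11.0 1.8
s 40 18 [-4.9  1.7 41. ] -10.8 3.5
s 50 17 [-5.7  2.8 50.6] -12.3 3.8
s 60 12 [-6.9  1.1 60.7] -10.7 0.1
s 70 19 [-6.9  0.7 70.6] -12.0 3.0
s 80 15 [-8.   2.2 80.4] -14.6 1.7
s 90 15 [-9.7  1.5 90.1] -12.4 -4.8
s 100 15 [ -9.6   1.9 100.3] -15.1 -1.8
s 110 17 [-10.5   0.8 110.2] -15.2 -1.4
s 120 11 [-12.5   2.4 119. ] -16.2 -7.9
```

Call:
carry_out(plan=[0,-2.5,0,0,255,0,-2.5,0,0,255,0,-2.5,0,0,255,0,0,0,0,255,0,0,0,0,255], squeeze=12)

```text
time_s: 20.92
eef_pos: [531.3, 45.3, 269.2]
tcp_rot: [0.685, 0.728, 0.001, -0.0]
contact_force: [0.6, 0.8, -2.2]
finger_gap: 16.1
grasp_force: 12.0
```

```bash
python3 look.py w8; python3 - <<'E'
from h import *
d=np.load("w8.npz"); P=d["P"];px=d["px"]
T=tool(); print(T.round(3).tolist())
fl,cx,cy=d["fc"];W=d["W"]
c=W[:3,:3].T@(np.array([528.6,132.2,103])-W[:3,3]); u=int(cx+fl*c[0]/c[2]);v=int(cy+fl*c[1]/c[2]); print("screw px",u,v)
a=max(0,v-75);b=max(0,u-100)
im=cv2.resize(px[a:a+150,b:b+200],None,fx=4,fy=4); cv2.imwrite("pics/w8c.png",im); print(a,b)
np.savetxt("off.txt",[a,b])
E
```

```text
[[-0.061, 0.998, 0.002, 532.557], [0.998, 0.061, 0.001, 45.527], [0.0, 0.002, -1.0, 269.24], [0.0, 0.0, 0.0, 1.0]]
screw px 314 107
32 214
```

View pics/w8c.png

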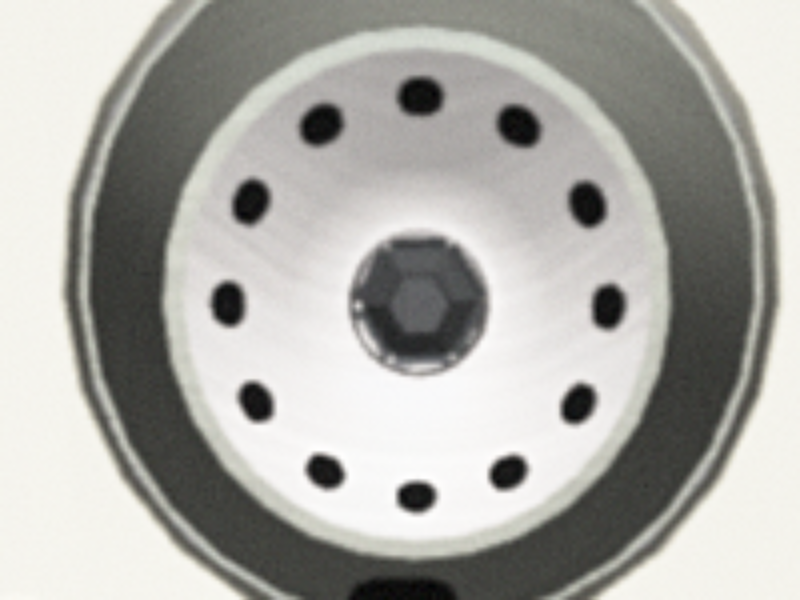

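The crop shows the screw's six-sided lead-in centred at (419,303), with flats facing up and down the picture (the machine's x) and a CCW twist of about 0.05. The key's flats face the tool's y, so it needs about 30° of spin.

```bash
python3 - <<'E'
from h import *
d=np.load("w8.npz");fl,cx,cy=d["fc"];W=d["W"];px=d["px"]
def ray(u,v,z):
    r=W[:3,:3]@np.array([(u-cx)/fl,(v-cy)/fl,1]); return W[:3,3]+r*(z-W[2,3])/r[2]
S=ray(214+419/4-.4,32+303/4-.4,103); F=ray(214+419/4-.4,32+301/4-.4,74); print(S,F)
# rotor ring of holes centroid for check, and hex edge orientation
for (a,b) in(((383,237),(455,238)),((352,305),(488,298))):
    p,q=[ray(214+x/4,32+y/4,103) for x,y in(a,b)]; e=q-p; print("edge world angle",np.degrees(np.arctan2(e[1],e[0])),np.linalg.norm(e))
T=tool(); print((T[:3,:3].T@(S-T[:3,3])).round(1), monitor.state()["qpos"][6])
E
```

```text
[532.09883416 132.90889167 103.        ] [532.44444062 134.20905835  74.        ]
edge world angle 2.749127134142648 18.646111107344076
edge world angle 6.296206956870311 35.755049441518466
[ 87.2   4.6 166.3] 0.17475670317087805
```

Call:
carry_out(plan=[2.4,0.3,0,0,255,2.4,0.2,0,0,255,2.3,0.3,0,0,255,2.3,0.2,0,0,255,0,0,0,0.12,255,0,0,0,0.12,255,0,0,0,0.12,255,0,0,0,0.12,255,0,0,0,0.03,255,0,0,0,0,255])

```text
time_s: 21.8
eef_pos: [537.5, 140.3, 268.5]
tcp_rot: [0.847, 0.532, 0.0, 0.001]
contact_force: [0.1, -0.1, -2.0]
finger_gap: 15.8
grasp_force: 12.0
```

```bash
cat > axis.py <<'E'
from h import *
T=tool(); g=T[:3,3]-18.8*T[:3,2]; f=grab_frame("scene");P=pts(f,f["T"]);px=f["pixels"].astype(int)
c=f["T"][:3,3]-g; view=c[:2]/np.linalg.norm(c[:2])
Lz=g[2]-P[...,2]; D=np.hypot(P[...,0]-g[0],P[...,1]-g[1])
r=[]
for a in range(25,135,5):
    k=P[(D<25)&(abs(Lz-a)<2.5)]
    if len(k)>2: m=k.mean(0)[:2]-view*5.5; r.append((m[0],m[1],a,len(k)))
r=np.array(r); print(np.round(r[::3],1)); cx=np.polyfit(r[:,2],r[:,0],1); cy=np.polyfit(r[:,2],r[:,1],1)
print("axis slope",cx[0].round(3),cy[0].round(3),"at 120:",np.polyval(cx,120).round(1),np.polyval(cy,120).round(1),"at 0",cx[1].round(1),cy[1].round(1)); s=monitor.state(); print(T[:3,3].round(1),T[:2,0].round(3),s["contact_force"].round(1),s["ft_torque"].round(2),s["time_s"])
E
python3 axis.py
```

```text
[[535.8 139.8  25.    6. ]
 [537.9 138.3  40.    7. ]
 [536.6 139.6  55.    7. ]
 [535.  136.2  70.    7. ]
 [534.1 135.3  85.    6. ]
 [533.7 136.5 100.    4. ]
 [532.3 133.1 115.    4. ]]
axis slope -0.04 -0.076 at 120: 533.1 132.6 at 0 537.9 141.7
[537.5 140.3 268.5] [0.434 0.901] [-0.2 -0.2 -2.6] [-0.05  0.08 -0.01] 21.85
```

Call:
carry_out(plan=[0,0,2,0,255,0,0,2,0,255,0,0,1.5,0,255,0,0,0.5,0,255,0,0,0.5,0,255,0,0,0,0,255])

```text
time_s: 22.35
eef_pos: [536.5, 139.7, 203.3]
tcp_rot: [0.847, 0.532, -0.0, 0.0]
contact_force: [-0.5, 0.1, -2.3]
finger_gap: 15.9
grasp_force: 12.0
```

Call:
carry_out(plan=[0,0,0,0,255,-0.2,0,0.3,0,255,-0.2,0,0.3,0,255,-0.2,0,0.3,0,255,0,0,0,0,255], squeeze=6)

```text
time_s: 22.77
eef_pos: [533.0, 133.8, 194.3]
tcp_rot: [0.847, 0.532, -0.001, -0.0]
contact_force: [-0.1, 0.1, -3.3]
finger_gap: 16.0
grasp_force: 6.0
```

```bash
python3 axis.py
```

```text
[[533.1 134.8  25.    5. ]
 [532.2 135.6  40.    4. ]
 [531.5 134.6  55.    5. ]
 [530.5 133.6  70.    5. ]
 [531.2 133.6  85.    5. ]
 [529.4 132.6 100.    6. ]
 [530.2 133.3 115.   12. ]
 [531.5 133.  130.   10. ]]
axis slope -0.002 -0.014 at 120: 531.5 133.3 at 0 531.8 135.0
[533.  133.8 194.3] [0.434 0.901] [-0.9  0.8 -2.5] [ 0.09  0.25 -0.01] 22.8167
```

Call:
carry_out(plan=[-0.2,0,0.3,0,255,-0.2,0,0.3,0,255,0,0,0.3,0,255,0,0,0.3,0,255,0,0,0.3,0,255,0,0,0,0,255])

```text
time_s: 23.32
eef_pos: [532.7, 130.5, 180.4]
tcp_rot: [0.847, 0.532, 0.001, 0.0]
contact_force: [-1.6, -0.4, 3.2]
finger_gap: 16.2
grasp_force: 6.0
```

```bash
python3 axis.py; python3 look.py w9; python3 - <<'E'
from h import *
d=np.load("w9.npz"); P=d["P"]; T=tool(); g=T[:3,3]-18.8*T[:3,2]; L=(P-g)@T[:3,:3]
for a in range(12,50,6):
    k=L[(abs(L[...,1])<5)&(abs(L[...,0]-a)<3)&(abs(L[...,2])<40)]; print(a,len(k),np.median(k[:,2]).round(1) if len(k) else "", (g[2]-np.median(k[:,2])).round(1) if len(k) else "")
E
```

```text
[[532.8 131.1  25.    4. ]
 [533.  132.9  40.    4. ]
 [530.4 131.5  55.    6. ]
 [532.1 131.8  70.    4. ]
 [529.1 132.9  85.    5. ]
 [526.1 133.1 100.   20. ]
 [529.4 134.5 115.   11. ]]
axis slope -0.035 0.029 at 120: 529.1 134.1 at 0 533.3 130.6
[532.7 130.5 180.4] [0.434 0.901] [-0.9 -0.8  3.9] [-0.03  0.39  0.05] 23.3667
12 202 -3.6 202.7
18 197 -3.5 202.7
24 217 -3.5 202.6
30 226 -3.3 202.5
36 232 -3.1 202.3
42 233 -3.2 202.4
48 244 -1.1 200.2
```

The bar top is at 202.5 mm, where a seated key would put it (203). I'll release, re-centre on the axis, regrip firmly and then turn.

Call:
carry_out(plan=[0,0,0,0,190,0,0,0,0,190,0,0,0,0,190,0.3,0,0,0,190,0,0,0.3,0,190,0,0,0,0,255,0,0,0,0,255,0,0,0,0,255,0,0,0,0,255], squeeze=20)

```text
time_s: 24.17
eef_pos: [532.6, 133.6, 176.2]
tcp_rot: [0.847, 0.532, -0.001, -0.0]
contact_force: [-0.3, 0.7, -2.2]
finger_gap: 16.0
grasp_force: 20.0
```

```bash
python3 look.py w10; python3 - <<'E'
from h import *
d=np.load("w10.npz"); P=d["P"]; T=tool(); g=T[:3,3]-18.8*T[:3,2]; L=(P-g)@T[:3,:3]
k=L[(abs(L[...,1])<5)&(L[...,0]>14)&(L[...,0]<42)&(abs(L[...,2])<40)]; c=np.polyfit(k[:,0],k[:,2],1); print("bar top z at centre",g[2]-c[1],"slope",c[0])
s=monitor.state(); print(s["eef_pos"],s["contact_force"],s["ft_torque"],s["finger_gap"],s["grasp_force"],s["qpos"][6])
E
```

```text
bar top z at centre 203.07766688142164 slope 0.0004462664894204756
[532.59979215 133.59911436 176.22449495] [-0.61518775  0.34993876 -2.62793019] [0.07333892 0.22370242 0.01594462] 15.7409250837936 19.99926209449768 -0.35369399167868504
```

Call:
carry_out(plan=[0,0,0,0,255,0,0,0,-0.12,255,0,0,0,-0.12,255,0,0,0,-0.12,255,0,0,0,-0.12,255,0,0,0,-0.12,255,0,0,0,0,255], squeeze=25)

```text
time_s: 24.8
eef_pos: [532.0, 134.0, 176.2]
tcp_rot: [0.651, 0.759, -0.0, -0.002]
contact_force: [-1.4, 0.8, -2.5]
finger_gap: 15.9
grasp_force: 25.0
```

Call:
carry_out(plan=[0,0,0,-0.12,255,0,0,0,-0.12,255,0,0,0,-0.12,255,0,0,0,-0.12,255,0,0,0,-0.1,255,0,0,0,0,255,0,0,0,0,255,0,0,0,0,255])

```text
time_s: 25.47
eef_pos: [532.1, 133.3, 176.3]
tcp_rot: [0.409, 0.912, -0.001, -0.001]
contact_force: [-2.2, 1.8, -1.8]
finger_gap: 16.0
grasp_force: 25.0
```

```bash
python3 look.py w11; python3 - <<'E'
from h import *
d=np.load("w11.npz"); P=d["P"]; T=tool(); g=T[:3,3]-18.8*T[:3,2]; L=(P-g)@T[:3,:3]
k=L[(abs(L[...,1])<5)&(L[...,0]>14)&(L[...,0]<42)&(abs(L[...,2])<40)]; c=np.polyfit(k[:,0],k[:,2],1); print("bar top z",g[2]-c[1],"slope",c[0])
m=(abs(L[...,1])<12)&(L[...,0]>14)&(L[...,0]<46)&(abs(L[...,2]-c[1])<3); print(cv2.minAreaRect(L[m][:,:2].astype(np.float32)))
print(np.degrees(np.arctan2(T[1,0],T[0,0])));s=monitor.state(); print(s["eef_pos"],s["contact_force"],s["ft_torque"],s["finger_gap"])
E
```

```text
bar top z 204.3844123841285 slope 0.028270255406587227
((28.390342712402344, 1.2892446517944336), (28.738285064697266, 15.236283302307129), 0.9367515444755554)
131.7349648295767
[532.16338821 133.23822403 176.27568309] [-2.70158703  1.01343461 -0.28537524] [ 0.17601137  1.06725908 -0.0168234 ] 15.520677642781763
```

Call:
carry_out(plan=[0,0,0,0,180,0,0,0,0,180,0,0,0,0,150,0,0,0,0,120,0,0,0,0,120,0,0,-1.5,0,120,0,0,-2.5,0,120,0,0,-3,0,120,0,0,-2,0,120,0,0,0,0,120])

```text
time_s: 26.35
eef_pos: [536.4, 133.6, 271.6]
tcp_rot: [0.408, 0.913, 0.003, 0.004]
contact_force: [1.2, 0.1, -0.1]
finger_gap: 49.2
grasp_force: 0.0
```

```bash
python3 look.py w12; python3 lid2.py; python3 - <<'E'
from h import *
d=np.load("w12.npz"); P=d["P"];px=d["px"]; z=P[...,2];D=np.hypot(P[...,0]-532.2,P[...,1]-133.4)
k=(D<55)&(z>190)&(z<215)&(px.astype(int).sum(2)<200); q=P[k]
if k.sum()>50:
    c=q.mean(0);A=np.c_[q[:,:2]-c[:2],np.ones(len(q))];s=np.linalg.lstsq(A,q[:,2],rcond=None)[0]; print("bar",k.sum(),c,"slopes",s[:2],cv2.minAreaRect(q[:,:2].astype(np.float32)))
s=monitor.state();print(s["eef_pos"],s["contact_force"],s["finger_gap"],s["time_s"])
cv2.imwrite("pics/w12v.png",px)
E
```

```text
scene -1 theta 1.4412334543870964 1441 zmax 406.9050614552981 177.69427906148837
scene 1 theta 1.7528580905830609 230 zmax 406.1576508821702 177.6760691097054
top -1 theta 1.616733956232946 759 zmax 409.0120348022506 179.7316556331651
top 1 theta 1.7793902893532443 776 zmax 409.8210956889254 173.454016642478
bar 1892 [531.40632015 135.81583524 202.62185741] slopes [-0.00171037  0.00366293] ((532.9814453125, 134.1403045654297), (15.679688453674316, 88.17572021484375), 41.249176025390625)
[532.82933099 133.28372003 266.08730905] [-1.42947688  0.3794619  -0.2769009 ] 49.100290074505864 26.5
```

View pics/w12v.png

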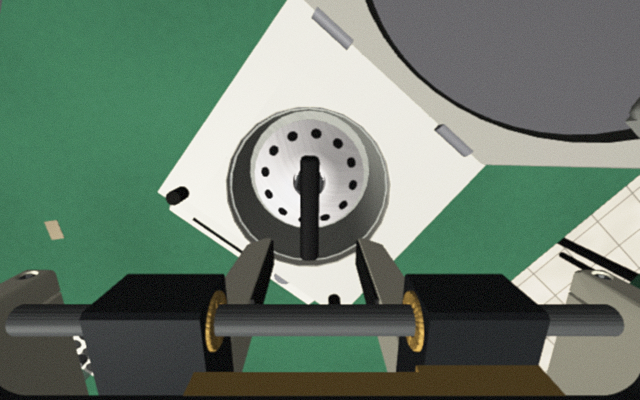

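The view shows the key standing upright in the screw at (310,185), level, with its bar top at 202.6 mm. The lid is open and the fingers are clear.

```bash
python3 -c "
from station import manip
print(manip.job_done())"
```

```text
the job is handed in; nothing more can be done
None
```

I handed the job in at about 26.5 s. By camera the lid is at its open stop and the key stands upright, fully seated. The key was turned 67° counter-clockwise after seating; I estimate that turned the screw about 1 rad, but the hand-in returned no verdict.

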